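# Seat the round specimen base in the V-clamp

### The arm

A 6-joint arm with a two-finger parallel gripper is mounted at the origin on the work surface. World frame = base frame: x ahead of the robot, y to its left, z up, the work surface at z = 0. Lengths are in m, angles in degrees, forces in N, time in s.
With the tool pointing down it reaches from about 0.35 to 0.875 m from the base axis. Payload 4.2 kg.
Tool frame: the origin (TCP) lies at the very end of the fingers, on their centre line; the grasp point (between the pads) lies 19 mm behind it; z points along the fingers, x is the direction in which the jaws open and shut, and the axes are right-handed (so a half turn about z gives the same grasp; the last joint's range is limited). The gripper opens to 87 mm and grips with 3 to 60 N. Pads are 19 mm wide; open, the fingers measure 117 mm over their backs; the gripper's body (75 mm by 190 mm) begins 51 mm behind the grasp point.
Start: joints at [-61.215, 22.042, 0.453, 0, -68.411, -14.817], TCP at [0.151, -0.606, 0.223] pointing down, gripper open.
Joint ranges: [-179.83, 179.83], [-69.29, 118.12], [-61.27, 80.66], [-181.25, 117.63], [-171.15, -9.14], [-177.46, 177.46]. Speed limits (degrees/s): [159.86, 159.86, 180, 180, 180, 180].

### API

Orientations are given as a 3x3 rotation matrix whose columns are the frame's x, y, z axes.
In Python, from station import sense, capture, finish_job gives the robot as it stands.
- The arm moves only by the shell command python3 -m crank 'ROWS' [OPENING]. ROWS is JSON, a list of rows, each a list of 4 numbers: the shift along the tool's x, y, z in m, then the turn about the tool's z in rad. A call has 1 to 5 rows; each row shifts and turns the commanded pose from where the row before left it, along the tool's axes as they then stand; what a row does not reach is not made up. A row lasts 1/12 s, in which the tool goes at most 41.7 mm and 7.16 degrees, less where a joint would pass 70% of its speed; a pose out of reach is approached as far as the arm can. A call with a gripper value outside its range is refused whole. OPENING is the finger opening in m, from 0 to 0.087, set as the call begins (- or left out, the last holds). The fingers move at their own pace and stop on an object; the grip force is fixed at half the most. Time passes only in rows, so rows that do not move let the fingers close. It gives the time, the measured TCP pose, the force and the opening at its end, in the units of the state.
- sense(): the state, without advancing time (a new reading comes with each control period).
- capture(name): name is "side" or "top" or "wrist"; returns a dict with "pixels" (480x640x3 uint8, red, green, blue), "depth" (480x640 float32, m along the optical axis (not along the pixel's ray), 0 where there is no reading), "fx", "fy", "cx", "cy" (pixels), "k1" (the pictures are not rectified: a ray, as slopes to the right and down, at radius r is drawn at 1 + k1 r^2 times it, then the intrinsics apply), "world_from_camera" (4x4, takes a point from camera to world coordinates); the wrist camera has in their place "hand_eye" (4x4, takes a point from camera to tool coordinates, whose origin is the TCP and whose axes are the tool frame's). Camera axes: x right, y down, z forward; pixel columns grow to the right and rows downward; lengths in m; the calibration is good to about 2 mm. A picture is of the moment at which its call begins: read the wrist's pose just before it.
- finish_job(): hands the job in, once; it reports no verdict.
The state is a dict: "time_s": time; "joints": joint angles; "joint_velocities": joint speeds; "effort": joint torques, N m; "tcp_pos": TCP position; "ee_rot": TCP orientation; "wrist_force": force on the tool from outside, world axes, zero at the start; "moment": the same for the moment, N m; "gripper_width": opening from 0.0 (shut) to 1.0 (fully open).
Only numpy, scipy, OpenCV 4.12 (cv2) and the standard library are available. Lean on these libraries where they do the work, as an engineer would, in place of code of your own. Each camera call takes 0.05 s, during which the arm holds its last target.

### The job

Slide the round steel specimen base along the black plate, without lifting or tipping it, into the V-shaped clamp and press it gently but firmly home until it bears on both aluminium faces at once. Then swing the red gate fully shut behind it, leaving the base centred and tight in the V, and leave the other items on the bench where they are.

Things in the scene. Friction and masses are not known exactly. Their poses are not given: they have to be found in the camera images.
- fixture: Fixed black plate, 12 mm thick, from x=-190 to 130 and y=-130 to 130 mm, carrying a V of two aluminium jaws. Origin at table level below the point where the centre of the seated round base belongs. +x points into the V (final push), the mouth looks to -x, +y is the gate hinge's side, z up. The V is 90 degrees, symmetric about the x axis, its theoretical corner at x = 64 mm.
- seat (a point): The point on the plate's top face (12 mm above the table) where the centre of the base's underside is when it bears on both jaws.
- jaw_left: The aluminium jaw on the +y side of the V, 73 mm long, 24 mm thick, 36 mm high above the plate; outer end at about x = 4, y = 60 mm in the fixture frame. Origin at the seat, axes as the fixture's. A base that touches only this jaw sticks by friction when pushed straight along x; pushing through its centre about 30 degrees towards the other jaw slides it along the face.
- jaw_right: The aluminium jaw on the -y side of the V, mirror image of jaw_left; it sticks and is freed the same way. Origin at the seat, axes as the fixture's.
- disc: The round specimen base: an upright short steel cylinder, 90 mm diameter, 36 mm high, about 0.4 kg, flat on the plate, white and blue rings and a brass dot on top. Too wide to grasp. Origin at the centre of its underside, z up. Friction 0.4 to 0.6 on all sides; sliding it takes 1 to 4 N.
- gate (a joint): Angle of the red gate about its upright hinge, rad: 0 = fully shut, at a hard stop (bar across the mouth along the fixture's -y, 4 mm behind the seated base); grows as it swings away from the V, towards the fixture's -x and then +y, up to 2.6. Starts at 1.75 to 2.4; stays where left (about 1 N moves it at 80 mm from the hinge).
- gate_hinge (a point): On the gate's hinge axis, 32 mm above the table; fixture x = -54, y = 85 mm. Axes turn with the gate: the red bar runs along -y from here, centred on the axis, 125 mm long, 10 mm thick, from 19 to 45 mm above the table. A fixed grey rail 14 mm wide, 36 mm above the table, runs from the hinge along the fixture's +x as far as x = 46 mm.
- gate_knob (a point): Middle of the upright black knob on the gate's free end, 116 mm from the hinge; knob 14 mm diameter, standing 24 mm above the bar (top 69 mm above the table). Axes turn with the gate: the bar runs along -y from the hinge to here.
- bottle: Bystander: small closed bottle, 48 mm diameter, 85 mm tall, on the table. Origin at the centre of its underside.
- slide_box: Bystander: closed blue slide box, 85 x 75 x 32 mm, on the table. Origin at the centre of its underside.
- mould: Bystander: small open steel tray, 50 x 40 x 14 mm, on the table. Origin at the centre of its underside.
Mind the look-alikes: they are no part of the job. What is meant by the disc is not brown or orange, and is the smaller of those in its own colour.

How it is judged (in metres and radians):
On the way:
1. the specimen base, with the gate still open, is pressed home so that it bears on both jaws at once (over 1 N on each, for 0.2 s) (contact force between disc and jaw_left above 1 N and contact force between disc and jaw_right above 1 N and horizontal distance between disc and seat below 0.002 m and value of joint gate above 0.3 rad), for 0.2 s.
At the end, for the whole second after the job is handed in: The base stands flat on the plate at rest, its centre within 2 mm of the seat of the V, and the gate is shut (within 0.08 rad of its stop) (horizontal distance between disc and seat below 0.002 m and height (world z) of disc below 0.014 m and angle between disc's own z axis and vertical below 0.05 rad and linear speed of disc below 0.01 m/s and value of joint gate below 0.08 rad); the robot touches nothing.
It fails at once if the base is rammed against a jaw (over 40 N) (contact force between disc and jaw_left above 40 N or contact force between disc and jaw_right above 40 N).
It fails at once if the base is lifted (over 10 mm) or tipped (over 0.25 rad) (height (world z) of disc above 0.022 m or angle between disc's own z axis and vertical above 0.25 rad).
It fails at once if a bystander is moved more than 20 mm (distance of any of bottle, slide_box, mould from where it was at the start of the episode above 0.02 m).
It also fails if it takes over 72 s, if anything falls off the work surface, if the arm or the gripper's body presses on something with over 40 N, if the wrist force passes 120 N, or if a joint passes its speed limit or range.

## Working session

There is one attempt and no reset: what is moved stays moved. The work goes in short steps, Python scripts to look and compute and a shell command to move; the robot and the scene stay as the last step left them, time stands still between calls to the robot, and variables do not carry over. Pictures are saved under pics/ and viewed, and the job is handed in when it is done.

```bash
mkdir -p pics; ls
python3 - <<'E'
from station import sense,capture
import cv2,pickle
s=sense();print(s)
for n in ["side","top","wrist"]:
    c=capture(n);cv2.imwrite(f"pics/{n}0.png",c["pixels"][:,:,::-1]);pickle.dump(c,open(f"{n}0.pkl","wb"))
    print(n,{k:v for k,v in c.items() if k not in("pixels","depth")})
E
```

```text
pics
{'time_s': 0.0, 'joints': array([-6.12151453e+01,  2.20921134e+01,  3.78154630e-01, -2.99119109e-02,
       -6.84109372e+01, -1.48165014e+01]), 'joint_velocities': array([ 0.05453394, -0.00857619, -0.06463051,  0.00716611, -0.10286863,
       -0.0643805 ]), 'effort': array([-7.49036117e-04, -3.90665352e+01,  1.87402761e+01,  4.21992078e+00,
        1.08296119e-02, -2.24172213e-04]), 'tcp_pos': array([ 0.15073655, -0.6059159 ,  0.22143187]), 'ee_rot': array([[-2.41198301e-01,  9.70475652e-01, -6.24166754e-04],
       [ 9.70473287e-01,  2.41199092e-01,  2.14419679e-03],
       [ 2.23143923e-03, -8.85605392e-05, -9.99997506e-01]]), 'wrist_force': array([ 0.3592803 , -0.49139953, -0.29525852]), 'moment': array([-0.0202453 , -0.00029747,  0.04194672]), 'gripper_width': 1.0030457121490952}
side {'fx': 595.1460452098311, 'fy': 595.1460452098311, 'cx': 316.6190788432024, 'cy': 236.23352656659893, 'k1': -0.1807600833686114, 'world_from_camera': array([[-0.99152262, -0.08487006,  0.09838679,  0.40881313],
       [-0.12973505,  0.68855136, -0.7134885 ,  0.75925828],
       [-0.00719055, -0
[... 389 characters left out ...]
79700e-04,
         7.86084328e-03],
       [ 1.25711915e-03, -7.85209996e-02, -9.96911667e-01,
         1.10941223e+00],
       [ 0.00000000e+00,  0.00000000e+00,  0.00000000e+00,
         1.00000000e+00]])}
wrist {'fx': 360.89315798772645, 'fy': 360.89315798772645, 'cx': 322.6424240913359, 'cy': 236.94638266368833, 'k1': -0.06871071776400678, 'hand_eye': array([[ 9.99999840e-01,  9.19451278e-05,  5.58909333e-04,
         8.16085587e-04],
       [-2.38853692e-04,  9.63165808e-01,  2.68908106e-01,
        -7.37111802e-02],
       [-5.13597569e-04, -2.68908197e-01,  9.63165675e-01,
        -1.61358455e-01],
       [ 0.00000000e+00,  0.00000000e+00,  0.00000000e+00,
         1.00000000e+00]])}
```

View pics/top0.png

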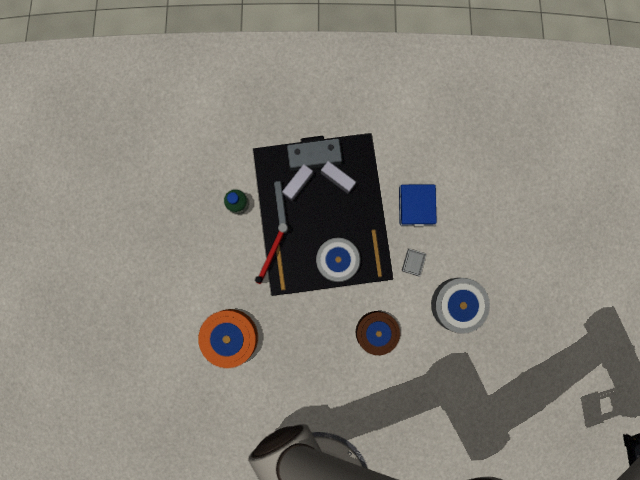

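View pics/side0.png

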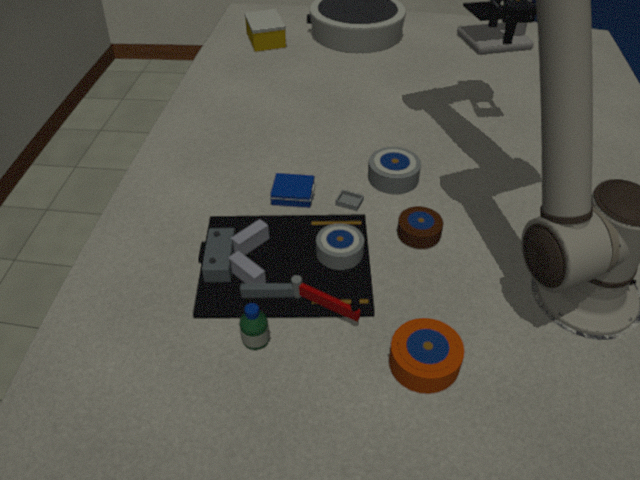

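```bash
cat > h.py <<'E'
import numpy as np,cv2,pickle
def ray(c,u,v,M=None):
    K=np.array([[c["fx"],0,c["cx"]],[0,c["fy"],c["cy"]],[0,0,1]])
    p=cv2.undistortPoints(np.array(np.atleast_2d([u,v]),float).reshape(-1,1,2),K,np.array([c["k1"],0,0,0,0.]),None,None,None) if False else cv2.undistortPoints(np.array([[[u,v]]],float),K,np.array([c["k1"],0,0,0.]))[0,0]
    M=c["world_from_camera"] if M is None else M
    d=M[:3,:3]@np.array([p[0],p[1],1]);return M[:3,3],d
def pt(c,u,v,z,M=None):
    o,d=ray(c,u,v,M);return o+d*(z-o[2])/d[2]
def proj(c,P,M=None):
    M=c["world_from_camera"] if M is None else M
    q=np.linalg.inv(M)@np.append(P,1);x,y=q[:2]/q[2];f=1+c["k1"]*(x*x+y*y)
    return c["fx"]*x*f+c["cx"],c["fy"]*y*f+c["cy"]
E
python3 - <<'E'
from h import *
for n in("top","side"):
    c=pickle.load(open(n+"0.pkl","rb"));im=c["pixels"].astype(int)
    R,G,B=im[...,0],im[...,1],im[...,2]
    hsv=cv2.cvtColor(c["pixels"],cv2.COLOR_RGB2HSV)
    dark=((im.max(2)<45)).astype(np.uint8)
    nn,lab,st,ce=cv2.connectedComponentsWithStats(dark)
    seed=(300,210) if n=="top" else (290,262)
    box=(slice(120,310),slice(240,400)) if n=="top" else (slice(205,325),slice(185,380))
    m=np.zeros_like(dark);m[box]=dark[box]
    m=cv2.morphologyEx(m,cv2.MORPH_OPEN,np.ones((3,3)))
    k=max(range(1,cv2.connectedComponentsWithStats(m)[0]),key=lambda i:cv2.connectedComponentsWithStats(m)[2][i,4])
    m=(cv2.connectedComponentsWithStats(m)[1]==k).astype(np.uint8)
    cs,_=cv2.findContours(m,cv2.RETR_EXTERNAL,cv2.CHAIN_APPROX_NONE)
    h=cv2.convexHull(max(cs,key=cv2.contourArea))
    print(n,cv2.approxPolyDP(h,6,True)[:,0].tolist())
    for (lo,hi,nm) in [((100,120,60),(125,255,255),"blue"),((0,150,90),(6,255,255),"red")]:
        mm=cv2.inRange(hsv,lo,hi)
        N,l,s,ce=cv2.connectedComponentsWithStats(mm)
        for i in range(1,N):
            if s[i,4]>40: print(nm,s[i],ce[i].round(1),"z.048",pt(c,*ce[i],.048).round(4),"z.045",pt(c,*ce[i],.045)[:2].round(4))
E
```

```text
top [[370, 134], [392, 279], [272, 294], [268, 267], [283, 196], [339, 137]]
blue [ 401  185   35   39 1349] [418.1 203.9] z.048 [ 0.589  -0.2046  0.048 ] z.045 [ 0.5894 -0.2052]
blue [227 192  11  12 104] [232.1 197.5] z.048 [0.6002 0.1806 0.048 ] z.045 [0.6006 0.1811]
blue [326 247  25  25 425] [337.7 259.3] z.048 [ 0.4738 -0.038   0.048 ] z.045 [ 0.4739 -0.0382]
blue [448 290  31  32 708] [462.8 305.3] z.048 [ 0.3799 -0.2964  0.048 ] z.045 [ 0.3797 -0.2973]
blue [366 321  25  25 448] [378.2 333.3] z.048 [ 0.3235 -0.1211  0.048 ] z.045 [ 0.3232 -0.1214]
blue [210 323  33  33 768] [226.4 339. ] z.048 [0.3097 0.188  0.048 ] z.045 [0.3093 0.1885]
red [259 231  24  46 215] [270.9 253.2] z.048 [0.4854 0.0986 0.048 ] z.045 [0.4855 0.0989]
side [[373, 315], [266, 282], [209, 227], [210, 218], [364, 215]]
blue [381 153  28  17 327] [394.5 161. ] z.048 [ 0.3814 -0.2931  0.048 ] z.045 [ 0.3813 -0.2972]
blue [271 174  43  25 903] [292.2 186. ] z.048 [ 0.5883 -0.1804  0.048 ] z.045 [ 0.589 -0.184]
blue [272 200  38   7 151] [289.4 203. ] z.048 [ 0.5852 -0.1267  0.048 ] z.045 [ 0.5859 -0.1301]
blue [408 212  26  17 302] [420.4 220. ] z.048 [ 0.3248 -0.1082  0.048 ] z.045 [ 0.3244 -0.1116]
blue [327 230  26  18 316] [339.7 238.8] z.048 [ 0.4751 -0.037   0.048 ] z.045 [ 0.4753 -0.0401]
blue [245 303  14  16 167] [251.2 309.9] z.048 [0.6044 0.1511 0.048 ] z.045 [0.6051 0.1487]
blue [407 330  42  33 975] [427.4 346.1] z.048 [0.3112 0.1898 0.048 ] z.045 [0.3108 0.1876]
red [300 283  51  27 189] [325.6 296.1] z.048 [0.4846 0.1055 0.048 ] z.045 [0.4849 0.103 ]
```

Run:
```python
import cv2
a=cv2.imread("pics/top0.png")[125:305,225:445];cv2.imwrite("pics/topz.png",cv2.resize(a,None,fx=3.6,fy=3.3,interpolation=cv2.INTER_CUBIC))
a=cv2.imread("pics/side0.png")[200:330,185:385];cv2.imwrite("pics/sidez.png",cv2.resize(a,None,fx=4,fy=4,interpolation=cv2.INTER_CUBIC))
```

```text
(no output)
```

View pics/topz.png

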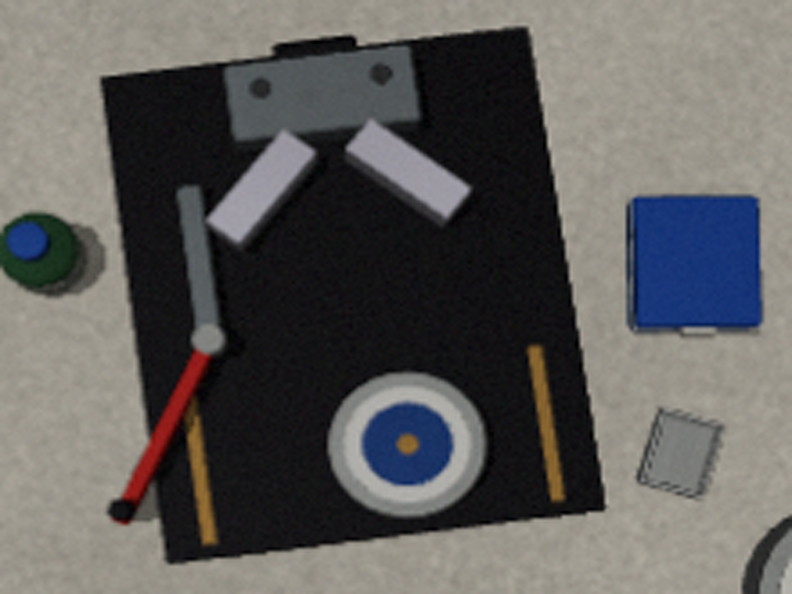

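View pics/sidez.png

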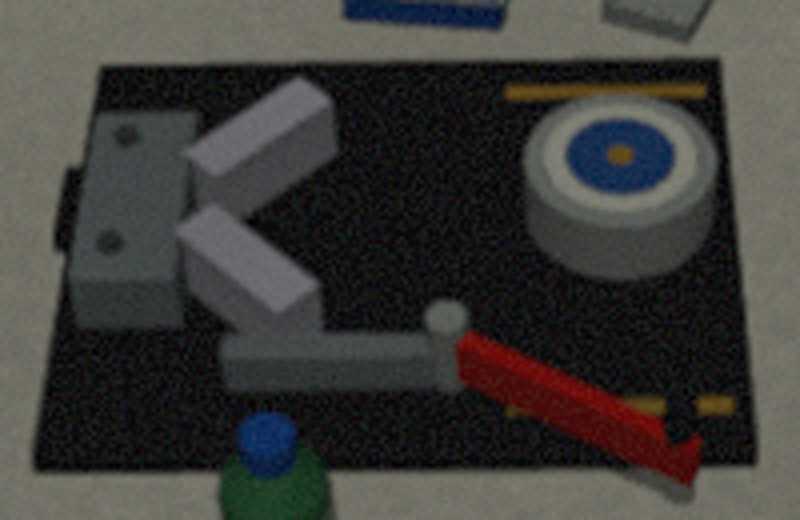

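```bash
cat > fix.py <<'E'
from h import *
T=pickle.load(open("top0.pkl","rb"));S=pickle.load(open("side0.pkl","rb"))
tz=lambda x,y:((x+.5)/3.6+225-.5,(y+.5)/3.3+125-.5)
sz=lambda x,y:((x+.5)/4+185-.5,(y+.5)/4+200-.5)
L=np.array([[130,130],[130,-130],[-190,-130],[-190,130]])/1e3
def rigid(a,b):
    a0,b0=a.mean(0),b.mean(0);U,_,V=np.linalg.svd((a-a0).T@(b-b0));R=(U@V).T
    return R,b0-R@a0
out=[]
for c,f,cs,hg,dsc in((T,tz,[(102,77),(528,27),(605,510),(168,562)],(208,338),(407,444)),(S,sz,[(36,468),(101,65),(720,60),(757,465)],(446,313),(620,155))):
    W=np.array([pt(c,*f(*p),.012)[:2] for p in cs])
    R,t=rigid(L,W);out.append((R,t))
    print("yaw",np.degrees(np.arctan2(R[1,0],R[0,0])),"t",t,"res",((L@R.T+t-W)*1e3).round(1).tolist())
    d=pt(c,*f(*dsc),.048)[:2];print("disc w",d,"fix",(R.T@(d-t)*1e3).round(1))
    if c is T:
        for nm,q,z in[("hinge",hg,.047),("jL",(317,155),.048),("jL2",(240,248),.048),("jR",(347,155),.048),("jR2",(446,225),.048),("knob",(122,510),.069)]:
            d=pt(c,*f(*q),z)[:2];print(nm,d.round(4),(R.T@(d-t)*1e3).round(1))
    else:
        for nm,q,z in[("jR out",(337,100),.048),("jR in",(187,152),.048),("jL in",(222,205),.048),("jLout",(322,285),.048)]:
            d=pt(c,*f(*q),z)[:2];print(nm,d.round(4),(R.T@(d-t)*1e3).round(1))
E
python3 fix.py
```

```text
yaw 7.83639180698635 t [ 0.60354155 -0.0020803 ] res [[0.7, 0.8], [1.1, -1.0], [-0.3, -0.8], [-1.5, 0.9]]
disc w [ 0.47391809 -0.03799551] fix [-133.3  -17.9]
hinge [0.5392 0.0756] [-53.1  85.7]
jL [0.655  0.0141] [53.1  9. ]
jL2 [0.5957 0.0578] [ 0.4 60.4]
jR [ 0.6551 -0.0031] [50.9 -8.1]
jR2 [ 0.6109 -0.0601] [ -0.6 -58.5]
knob [0.4323 0.121 ] [-152.9  145.3]
yaw 7.818414616724792 t [0.60337774 0.00450458] res [[3.8, -0.2], [0.4, 1.8], [-2.0, 0.5], [-2.2, -2.1]]
disc w [ 0.4753333  -0.03799819] fix [-132.6  -24.7]
jR out [ 0.614  -0.0591] [  1.9 -64.5]
jR in [ 0.6777 -0.0151] [ 71.  -29.5]
jL in [0.6535 0.0173] [51.4  5.8]
jLout [0.5981 0.0607] [ 2.4 56.4]
```

Top view: plate corners at about (253,148), (371,133), (393,279) and (272,295). The target disc is the white one at (338,260), the hinge is at (283,227), and the knob at (259,279). The larger white disc off the plate at (463,305) is a look-alike. My plan is to cradle the disc with two half-open fingers and push it like a fork.

```bash
python3 -m crank '[[0,0,0,0.107],[0.034,0.021,0,0],[0.034,0.021,0,0],[0.034,0.021,0,0],[0.034,0.021,0,0]]' 0.05
python3 -m crank '[[0.034,0.021,0,0],[0.034,0.021,0,0],[0.034,0.021,0,0],[0.034,0.021,0,0],[0.034,0.021,0,0]]'
python3 -m crank '[[0.034,0.021,0,0],[0.034,0.021,0,0],[0.034,0.021,0,0],[0.034,0.021,0,0],[0.034,0.021,0,0]]'
python3 -m crank '[[0,0,0,0],[0,0,0,0]]'
cat > where.py <<'E'
from station import sense
import numpy as np
t=np.array([.6034,-.001]);a=np.radians(7.83);R=np.array([[np.cos(a),-np.sin(a)],[np.sin(a),np.cos(a)]])
if __name__=="__main__":
    s=sense();F=R.T@s["wrist_force"][:2];f=R.T@(s["tcp_pos"][:2]-t)*1e3
    print("t",s["time_s"],"fix mm",f.round(1),"z",round(s["tcp_pos"][2]*1e3,1),"yaw(tooly)",np.degrees(np.arctan2(s["ee_rot"][1,1],s["ee_rot"][0,1])).round(2),"F fix",F.round(2),s["wrist_force"][2].round(2),"w",s["gripper_width"])
E
python3 where.py
```

```text
time_s: 0.57
tcp_pos: [0.2156, -0.4586, 0.2219]
ee_rot: [[-0.135, 0.991, -0.001], [0.991, 0.135, 0.001], [0.001, -0.001, -1.0]]
wrist_force: [0.9, -0.6, -0.3]
gripper_width: 0.706
time_s: 0.98
tcp_pos: [0.2965, -0.2758, 0.2225]
ee_rot: [[-0.136, 0.991, 0.0], [0.991, 0.136, -0.0], [-0.0, 0.0, -1.0]]
wrist_force: [1.4, 0.1, 0.3]
gripper_width: 0.576
time_s: 1.4
tcp_pos: [0.3773, -0.0929, 0.2228]
ee_rot: [[-0.137, 0.991, 0.001], [0.991, 0.137, 0.0], [0.0, 0.001, -1.0]]
wrist_force: [0.9, -0.3, -1.4]
gripper_width: 0.577
time_s: 1.57
tcp_pos: [0.3777, -0.093, 0.2225]
ee_rot: [[-0.141, 0.99, -0.0], [0.99, 0.141, 0.0], [0.0, -0.0, -1.0]]
wrist_force: [-0.3, -0.4, -0.5]
gripper_width: 0.577
t 1.5667 fix mm [-236.1  -60.4] z 222.5 yaw(tooly) 8.13 F fix [-0.35 -0.38] -0.54 w 0.5773340025019301
```

```bash
python3 -m crank '[[0.021,0.01,0,0.004],[0.0204,0.011,0,0],[0,0,0,0]]'
python3 where.py
python3 - <<'E'
from station import sense,capture
import cv2,pickle
s=sense();c=capture("wrist");c["s"]=s;pickle.dump(c,open("w1.pkl","wb"));cv2.imwrite("pics/w1.png",c["pixels"][:,:,::-1])
E
```

```text
time_s: 1.82
tcp_pos: [0.3932, -0.0502, 0.2225]
ee_rot: [[-0.133, 0.991, 0.001], [0.991, 0.133, 0.0], [0.0, 0.001, -1.0]]
wrist_force: [0.3, 0.5, 0.2]
gripper_width: 0.574
t 1.8167 fix mm [-214.9  -20.1] z 222.5 yaw(tooly) 7.63 F fix [0.39 0.5 ] 0.24 w 0.5737261539485422
```

View pics/w1.png

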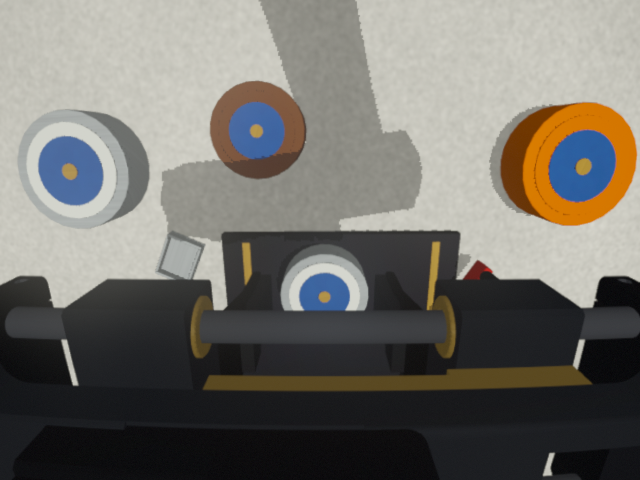

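The wrist view shows the disc's brass dot at about (324,297) and the plate's rear edge near row 232, from column 223 to 459.

Run:
```python
from h import *;from where import R,t
c=pickle.load(open("w1.pkl","rb"));s=c["s"]
A=np.eye(4);A[:3,:3]=s["ee_rot"];A[:3,3]=s["tcp_pos"];M=A@c["hand_eye"]
for n,q,z in[("disc",(324,297),.048),("plate -x,-y",(223,233),.012),("plate -x,+y",(459,233),.012)]:
    p=pt(c,*q,z,M)[:2];print(n,p.round(4),(R.T@(p-t)*1e3).round(1))
```

```text
disc [ 0.4756 -0.0367] [-131.5  -18. ]
plate -x,-y [ 0.4328 -0.1516] [-189.5 -126. ]
plate -x,+y [0.3991 0.0999] [-188.7  127.8]
```

```bash
python3 -m crank '[[0.0015,0,0.04,-0.003],[0,0,0.04,0],[0,0,0.04,0],[0,0,0.04,0],[0,0,0.02,0]]'
python3 -m crank '[[0,0,0.02,0],[0,0,0,0],[0,0,0,0]]'
python3 where.py
```

```text
time_s: 2.28
tcp_pos: [0.3887, -0.0517, 0.0392]
ee_rot: [[-0.132, 0.991, -0.007], [0.991, 0.132, -0.001], [-0.0, -0.007, -1.0]]
wrist_force: [-0.5, -0.8, 0.0]
gripper_width: 0.577
time_s: 2.53
tcp_pos: [0.3913, -0.0509, 0.0221]
ee_rot: [[-0.134, 0.991, -0.003], [0.991, 0.134, -0.001], [-0.001, -0.003, -1.0]]
wrist_force: [0.7, -1.0, 1.2]
gripper_width: 0.574
t 2.5333 fix mm [-216.9  -20.5] z 22.1 yaw(tooly) 7.67 F fix [ 0.58 -1.07] 1.22 w 0.573970959348604
```

```bash
python3 -m crank '[[0.002,0.012,0,-0.003],[0,0.012,0,0],[0,0.006,0,0],[0,0,0,0]]'
python3 where.py
python3 -m crank '[[0,0.006,0,0],[0,0.006,0,0],[0,0.006,0,0],[0,0,0,0],[0,0,0,0]]'
python3 where.py
python3 - <<'E'
from station import capture
import cv2
for n in["top","side"]:
    c=capture(n);cv2.imwrite(f"pics/{n}1.png",cv2.resize(c["pixels"][120:330,190:450,::-1],None,fx=2.8,fy=2.8))
E
```

```text
time_s: 2.87
tcp_pos: [0.4241, -0.0433, 0.0241]
ee_rot: [[-0.138, 0.99, 0.005], [0.99, 0.138, 0.001], [0.0, 0.005, -1.0]]
wrist_force: [-0.1, 1.0, 0.5]
gripper_width: 0.576
t 2.8667 fix mm [-183.4  -17.5] z 24.1 yaw(tooly) 7.93 F fix [-0.    0.99] 0.49 w 0.5761508086979537
time_s: 3.28
tcp_pos: [0.4397, -0.041, 0.0225]
ee_rot: [[-0.138, 0.99, 0.0], [0.99, 0.138, -0.0], [-0.0, 0.0, -1.0]]
wrist_force: [-0.6, -2.7, 0.8]
gripper_width: 0.574
t 3.2833 fix mm [-167.6  -17.4] z 22.5 yaw(tooly) 7.95 F fix [-1.01 -2.63] 0.84 w 0.573773302135449
```

View pics/side1.png

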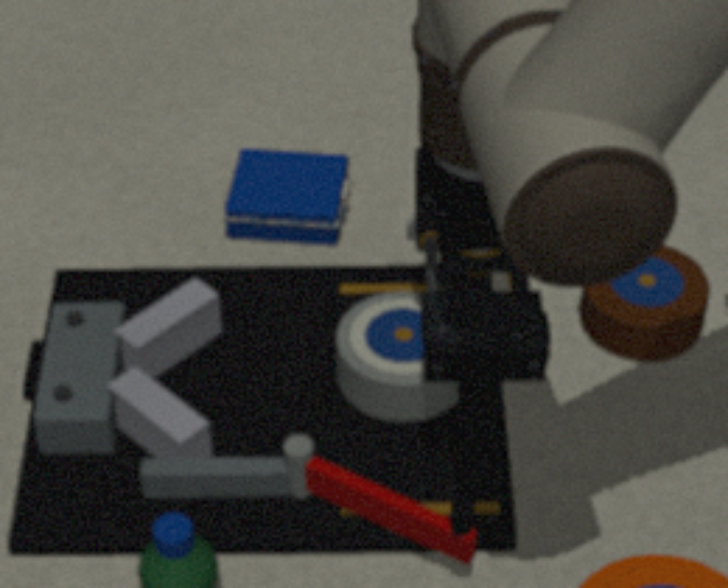

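Cradled: the disc's dot is at about (403,334) in the zoomed side view, with the fingers behind it. Next I push diagonally towards the V.

```bash
python3 -m crank '[[0.001,0.006,0,0],[0.0011,0.007,0,0],[0.0011,0.007,0,0],[0.0011,0.007,0,0],[0.0011,0.007,0,0]]'
python3 -m crank '[[0.0011,0.007,0,0],[0.0011,0.007,0,0],[0.0011,0.007,0,0],[0.0011,0.007,0,0],[0.0011,0.007,0,0]]'
python3 -m crank '[[0.0011,0.006,0,0],[0.0011,0.006,0,0],[0.0011,0.005,0,0],[0,0.003,0,0],[0,0,0,0]]'
python3 where.py
python3 - <<'E'
from station import capture
from h import *; from where import R,t
for n in["top","side"]:
    c=capture(n);cv2.imwrite(f"pics/{n}2.png",cv2.resize(c["pixels"][120:330,190:450,::-1],None,fx=2.8,fy=2.8));pickle.dump(c,open(n+"2.pkl","wb"))
    m=cv2.inRange(cv2.cvtColor(c["pixels"],cv2.COLOR_RGB2HSV),(100,120,60),(125,255,255))
    N,l,s,ce=cv2.connectedComponentsWithStats(m)
    for i in range(1,N):
        if s[i,4]>60: p=pt(c,*ce[i],.048)[:2];print(n,s[i],(R.T@(p-t)*1e3).round(1))
E
```

```text
time_s: 3.8
tcp_pos: [0.4727, -0.0307, 0.0224]
ee_rot: [[-0.138, 0.99, -0.0], [0.99, 0.138, 0.0], [0.0, -0.0, -1.0]]
wrist_force: [-2.9, -1.2, 0.0]
gripper_width: 0.579
time_s: 4.22
tcp_pos: [0.5071, -0.0203, 0.0224]
ee_rot: [[-0.138, 0.99, 0.0], [0.99, 0.138, 0.0], [0.0, 0.0, -1.0]]
wrist_force: [-2.9, -0.5, 0.1]
gripper_width: 0.576
time_s: 4.63
tcp_pos: [0.527, -0.0142, 0.0226]
ee_rot: [[-0.139, 0.99, 0.002], [0.99, 0.139, 0.0], [0.0, 0.002, -1.0]]
wrist_force: [-0.8, 0.4, -0.7]
gripper_width: 0.575
t 4.6333 fix mm [-77.4  -2.6] z 22.6 yaw(tooly) 7.97 F fix [-0.78  0.54] -0.68 w 0.5752323512062726
top [ 401  185   35   39 1354] [ -42.1 -199.6]
top [227 192  11  12 104] [ 21.5 180.4]
top [448 290  31  32 707] [-261.6 -262.2]
top [366 321  25  24 385] [-290.7  -81.9]
side [381 153  28  17 314] [-260.8 -258.4]
side [271 174  20  24 344] [ -14.8 -174.8]
side [272 200  17   6  79] [ -16.  -124.7]
side [408 212  23  17 247] [-287.   -69.3]
side [273 237  15  18 189] [-21.1  -1.4]
side [244 303  15  16 184] [ 21.5 151.4]
side [407 330  42  33 981] [-263.4  228.8]
```

View pics/side2.png

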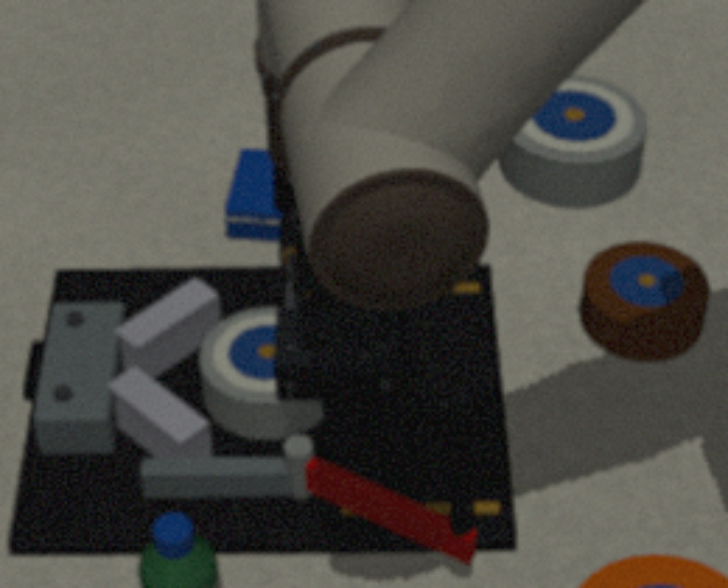

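View pics/top2.png

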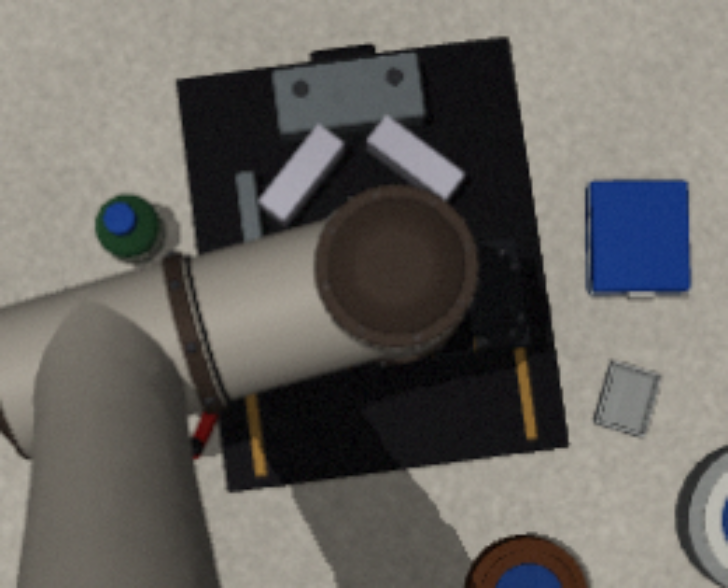

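```bash
python3 -m crank '[[0.0006,0.004,0,0],[0.0006,0.004,0,0],[0.0006,0.004,0,0],[0.0006,0.004,0,0],[0.0004,0.003,0,0]]'; python3 where.py
python3 -m crank '[[0,0.002,0,0],[0,0.001,0,0],[0,0.001,0,0],[0,0,0,0]]'; python3 where.py
```

```text
time_s: 5.15
tcp_pos: [0.5444, -0.0091, 0.0226]
ee_rot: [[-0.138, 0.99, -0.0], [0.99, 0.138, -0.0], [-0.0, -0.0, -1.0]]
wrist_force: [-4.2, -1.6, 4.2]
gripper_width: 0.572
t 5.15 fix mm [-59.5  -0. ] z 22.6 yaw(tooly) 7.95 F fix [-4.35 -0.98] 4.24 w 0.5715227934174676
time_s: 5.48
tcp_pos: [0.5481, -0.0086, 0.0225]
ee_rot: [[-0.138, 0.99, -0.0], [0.99, 0.138, 0.0], [0.0, -0.0, -1.0]]
wrist_force: [-3.7, -0.6, 4.0]
gripper_width: 0.573
t 5.4833 fix mm [-55.8   0. ] z 22.5 yaw(tooly) 7.95 F fix [-3.75 -0.13] 3.99 w 0.573162020196008
```

```bash
python3 - <<'E'
from station import capture
from h import *; from where import R,t
for n in["side","wrist"]:
    c=capture(n);im=c["pixels"][:,:,::-1]
    cv2.imwrite(f"pics/{n}3.png",cv2.resize(im[190:340,180:380],None,fx=4,fy=4,interpolation=cv2.INTER_CUBIC) if n=="side" else im);pickle.dump(c,open(n+"3.pkl","wb"))
E
python3 where.py
```

```text
t 5.5833 fix mm [-55.8   0. ] z 22.5 yaw(tooly) 7.95 F fix [-4.75 -0.29] 3.16 w 0.5788607118842882
```

View pics/side3.png

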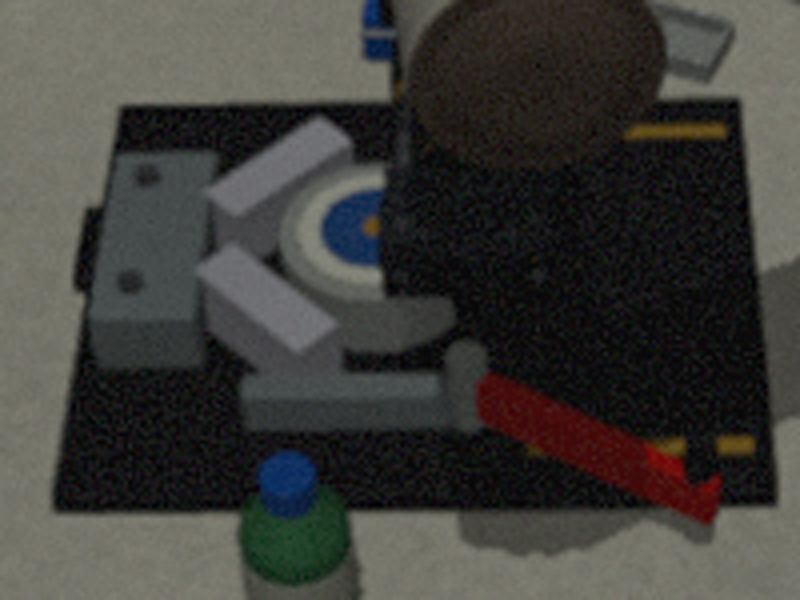

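View pics/wrist3.png

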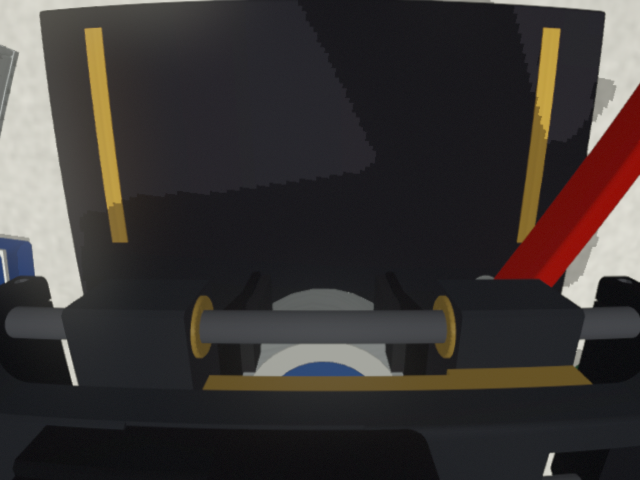

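```bash
python3 - <<'E'
from h import *; from where import R,t
c=pickle.load(open("side3.pkl","rb"))
for q in[(377,226)]:
    p=pt(c,(q[0]+.5)/4+179.5,(q[1]+.5)/4+189.5,.048)[:2];print((R.T@(p-t)*1e3).round(1))
E
python3 -m crank '[[0,0.001,0,0],[0,0.001,0,0],[0,0.001,0,0],[0,0,0,0]]'; python3 where.py
python3 -m crank '[[0,0.001,0,0],[0,0.001,0,0],[0,0,0,0]]'; python3 where.py
```

```text
[-9.7 -0.3]
time_s: 5.92
tcp_pos: [0.5515, -0.0081, 0.0225]
ee_rot: [[-0.138, 0.99, 0.001], [0.99, 0.138, 0.0], [0.0, 0.001, -1.0]]
wrist_force: [-3.5, -0.3, 2.5]
gripper_width: 0.573
t 5.9167 fix mm [-52.4   0. ] z 22.5 yaw(tooly) 7.96 F fix [-3.52  0.23] 2.46 w 0.5733715087020951
time_s: 6.17
tcp_pos: [0.5535, -0.0078, 0.0225]
ee_rot: [[-0.138, 0.99, 0.001], [0.99, 0.138, 0.0], [0.0, 0.001, -1.0]]
wrist_force: [-3.2, -0.9, 3.5]
gripper_width: 0.58
t 6.1667 fix mm [-50.4   0. ] z 22.5 yaw(tooly) 7.95 F fix [-3.28 -0.44] 3.49 w 0.5801373091821337
```

Still sliding freely. Continuing in 0.5–1 mm steps.

```bash
python3 -m crank '[[0,0.001,0,0],[0,0.0005,0,0],[0,0,0,0]]'; python3 where.py
python3 -m crank '[[0,0.0005,0,0],[0,0.0005,0,0],[0,0,0,0]]'; python3 where.py
```

```text
time_s: 6.42
tcp_pos: [0.5548, -0.0077, 0.0225]
ee_rot: [[-0.138, 0.99, 0.0], [0.99, 0.138, 0.0], [0.0, 0.0, -1.0]]
wrist_force: [-5.3, -0.8, 1.8]
gripper_width: 0.573
t 6.4167 fix mm [-49.   0.] z 22.5 yaw(tooly) 7.95 F fix [-5.38 -0.09] 1.85 w 0.5734165369260467
time_s: 6.67
tcp_pos: [0.5557, -0.0075, 0.0226]
ee_rot: [[-0.138, 0.99, 0.0], [0.99, 0.138, 0.0], [0.0, 0.0, -1.0]]
wrist_force: [-4.6, -0.4, 2.1]
gripper_width: 0.57
t 6.6667 fix mm [-48.2   0. ] z 22.6 yaw(tooly) 7.95 F fix [-4.63  0.25] 2.1 w 0.569734545913718
```

```bash
python3 -m crank '[[0,0.0005,0,0],[0,0.0005,0,0],[0,0,0,0]]'; python3 where.py
python3 -m crank '[[0,0.0005,0,0],[0,0,0,0]]'; python3 where.py
python3 -m crank '[[0,0.0005,0,0],[0,0,0,0]]'; python3 where.py
```

```text
time_s: 6.92
tcp_pos: [0.5568, -0.0074, 0.0225]
ee_rot: [[-0.138, 0.99, 0.0], [0.99, 0.138, 0.0], [-0.0, 0.0, -1.0]]
wrist_force: [-3.3, -1.2, 3.2]
gripper_width: 0.577
t 6.9167 fix mm [-47.1   0. ] z 22.5 yaw(tooly) 7.96 F fix [-3.4  -0.78] 3.22 w 0.5771610205516023
time_s: 7.08
tcp_pos: [0.557, -0.0074, 0.0226]
ee_rot: [[-0.138, 0.99, -0.0], [0.99, 0.138, -0.0], [-0.0, -0.0, -1.0]]
wrist_force: [-3.9, -0.5, 3.5]
gripper_width: 0.57
t 7.0833 fix mm [-46.8   0. ] z 22.6 yaw(tooly) 7.95 F fix [-3.89  0.08] 3.53 w 0.5695810326940521
time_s: 7.25
tcp_pos: [0.5578, -0.0072, 0.0225]
ee_rot: [[-0.138, 0.99, 0.0], [0.99, 0.138, 0.0], [0.0, 0.0, -1.0]]
wrist_force: [-4.2, -0.9, 3.2]
gripper_width: 0.572
t 7.25 fix mm [-46.1   0. ] z 22.5 yaw(tooly) 7.96 F fix [-4.3  -0.29] 3.24 w 0.572083460934939
```

```bash
for i in 1; do python3 -m crank '[[0,0.0005,0,0],[0,0,0,0]]' >/dev/null; python3 where.py
python3 -m crank '[[0,0.0005,0,0],[0,0,0,0]]'>/dev/null; python3 where.py
python3 -m crank '[[0,0.0005,0,0],[0,0,0,0]]'>/dev/null; python3 where.py;done
```

```text
t 7.4167 fix mm [-45.8   0. ] z 22.6 yaw(tooly) 7.95 F fix [-3.6  -0.15] 2.28 w 0.5722246665241788
t 7.5833 fix mm [-45.5   0. ] z 22.5 yaw(tooly) 7.95 F fix [-5.72  0.32] 3.48 w 0.5779758730757598
t 7.75 fix mm [-45.5   0. ] z 22.5 yaw(tooly) 7.94 F fix [-6.85  0.08] 4.73 w 0.5746447988429463
```

The tool has stalled with Fx rising and Fy near zero, which suggests it bears on both jaws. I'll raise the press to about 12 N.

```bash
python3 -m crank '[[0,0.0005,0,0],[0,0,0,0]]' >/dev/null; python3 where.py
python3 -m crank '[[0,0.0005,0,0],[0,0,0,0]]'>/dev/null; python3 where.py
python3 -m crank '[[0,0.0005,0,0],[0,0,0,0]]'>/dev/null; python3 where.py
python3 -m crank '[[0,0.0005,0,0],[0,0,0,0]]'>/dev/null; python3 where.py
```

```text
t 7.9167 fix mm [-45.5  -0. ] z 22.4 yaw(tooly) 7.94 F fix [-7.08  0.15] 6.09 w 0.5742374732833844
t 8.0833 fix mm [-45.5  -0. ] z 22.4 yaw(tooly) 7.94 F fix [-7.75  1.38] 6.18 w 0.5775160894399405
t 8.25 fix mm [-45.4  -0. ] z 22.4 yaw(tooly) 7.93 F fix [-8.82  0.45] 6.85 w 0.5716902345784951
t 8.4167 fix mm [-45.4  -0. ] z 22.3 yaw(tooly) 7.93 F fix [-9.54  1.02] 7.28 w 0.573136310453699
```

```bash
python3 -m crank '[[0,0.001,0,0],[0,0,0,0]]' >/dev/null; python3 where.py
python3 -m crank '[[0,0.001,0,0],[0,0,0,0]]'>/dev/null; python3 where.py
python3 -m crank '[[0,0.001,0,0],[0,0,0,0],[0,0,0,0],[0,0,0,0]]'>/dev/null; python3 where.py
python3 - <<'E'
from station import capture
from h import *
c=capture("side");pickle.dump(c,open("side4.pkl","wb"))
cv2.imwrite("pics/side4.png",cv2.resize(c["pixels"][205:305,185:325,::-1],None,fx=5.7,fy=5.7,interpolation=cv2.INTER_CUBIC))
E
```

```text
t 8.5833 fix mm [-45.3  -0.1] z 22.2 yaw(tooly) 7.92 F fix [-10.88   1.33] 9.2 w 0.5765011611523885
t 8.75 fix mm [-45.3  -0.1] z 22.1 yaw(tooly) 7.92 F fix [-12.54   1.82] 11.03 w 0.5760838209277307
t 9.0833 fix mm [-45.2  -0.1] z 22.0 yaw(tooly) 7.91 F fix [-14.29   2.25] 11.67 w 0.5770106278402665
```

View pics/side4.png

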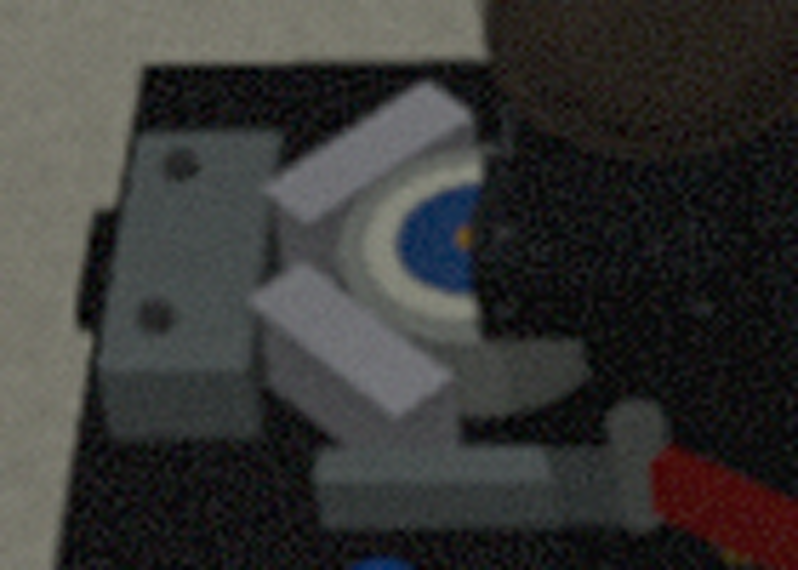

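Fy is growing towards +y along with the press. That could mean the disc is partly stuck on the right jaw, so I'll nudge towards +y and see whether it slides.

```bash
python3 -m crank '[[0.001,0,0,0],[0,0,0,0]]' >/dev/null; python3 where.py
python3 -m crank '[[0.001,0,0,0],[0,0,0,0]]'>/dev/null; python3 where.py
python3 -m crank '[[0.001,0,0,0],[0,0,0,0]]'>/dev/null; python3 where.py
python3 -m crank '[[0.001,0,0,0],[0,0,0,0]]'>/dev/null; python3 where.py
```

```text
t 9.3 fix mm [-45.3   0. ] z 22.0 yaw(tooly) 7.9 F fix [-12.32  -1.86] 9.76 w 0.5778155009997432
t 9.4667 fix mm [-45.2   0.2] z 21.9 yaw(tooly) 7.89 F fix [-12.59  -5.03] 9.81 w 0.5773319776066657
t 9.6333 fix mm [-45.2   0.4] z 21.9 yaw(tooly) 7.86 F fix [-12.41  -9.18] 9.23 w 0.5752898177061845
t 9.8 fix mm [-45.3   0.7] z 21.9 yaw(tooly) 7.83 F fix [-11.66 -11.84] 7.66 w 0.5758126901750784
```

```bash
python3 -m crank '[[-0.0015,0,0,0],[0,0,0,0]]' >/dev/null; python3 where.py
python3 -m crank '[[-0.0015,0,0,0],[0,0,0,0]]'>/dev/null; python3 where.py
python3 -m crank '[[0,0.001,0,0],[0,0,0,0]]'>/dev/null; python3 where.py
python3 -m crank '[[0,0.001,0,0],[0,0,0,0],[0,0,0,0],[0,0,0,0]]'>/dev/null; python3 where.py
```

```text
t 9.9667 fix mm [-45.3   0.5] z 21.9 yaw(tooly) 7.81 F fix [-12.99  -5.65] 9.47 w 0.5747150712990196
t 10.1333 fix mm [-45.1  -0. ] z 21.8 yaw(tooly) 7.86 F fix [-12.08  -1.29] 8.25 w 0.5736816351636691
t 10.3 fix mm [-45.1  -0. ] z 21.8 yaw(tooly) 7.87 F fix [-14.96  -1.  ] 10.82 w 0.5777932642493046
t 10.6333 fix mm [-45.1  -0. ] z 21.8 yaw(tooly) 7.86 F fix [-16.35  -0.94] 12.64 w 0.5753336420726649
```

```bash
python3 -m crank '[[-0.0015,0,0,0],[0,0,0,0]]' >/dev/null; python3 where.py
python3 -m crank '[[-0.0015,0,0,0],[0,0,0,0]]'>/dev/null; python3 where.py
python3 -m crank '[[0.0015,0,0,0],[0,0,0,0]]'>/dev/null; python3 where.py
python3 -m crank '[[0.001,0,0,0],[0,0.001,0,0],[0,0,0,0],[0,0,0,0],[0,0,0,0]]'>/dev/null; python3 where.py
```

```text
t 10.8 fix mm [-44.8  -0.7] z 21.7 yaw(tooly) 7.9 F fix [-16.81   3.16] 12.21 w 0.572846745979003
t 10.9667 fix mm [-44.7  -0.9] z 21.7 yaw(tooly) 7.91 F fix [-17.26   8.77] 12.95 w 0.5772389458874801
t 11.1333 fix mm [-44.8  -0.7] z 21.6 yaw(tooly) 7.93 F fix [-16.64   2.31] 11.37 w 0.5760479822927401
t 11.55 fix mm [-44.8  -0.6] z 21.6 yaw(tooly) 7.89 F fix [-16.75  -0.33] 12.9 w 0.577096196285624
```

Sweeping Fy both ways shows resistance on both sides. The disc crept about 0.7 mm further in along the left face and then stopped, and it now bears on both jaws with Fx ≈ 17 N and Fy ≈ 0. Next I release straight back.

```bash
python3 -m crank '[[0,-0.003,0,0],[0,-0.003,0,0],[0,-0.003,0,0],[0,0,0,0]]'>/dev/null; python3 where.py
python3 -m crank '[[0,-0.003,0,0],[0,-0.006,0,0],[0,-0.012,0,0],[0,-0.02,0,0],[0,-0.02,0,0]]'>/dev/null; python3 where.py
python3 -m crank '[[0,-0.02,0,0],[0,0,-0.04,0],[0,0,-0.04,0],[0,0,-0.04,0],[0,0,0,0]]' 0.0 >/dev/null;python3 where.py
python3 - <<'E'
from station import capture
from h import *; from where import R,t
for n in["top","side"]:
    c=capture(n);pickle.dump(c,open(n+"5.pkl","wb"))
    b=(slice(130,300),slice(230,400)) if n=="top" else (slice(205,325),slice(185,385))
    cv2.imwrite(f"pics/{n}5.png",cv2.resize(c["pixels"][b][:,:,::-1],None,fx=3.5,fy=3.5,interpolation=cv2.INTER_CUBIC))
    m=cv2.inRange(cv2.cvtColor(c["pixels"],cv2.COLOR_RGB2HSV),(100,120,60),(125,255,255))
    N,l,s,ce=cv2.connectedComponentsWithStats(m)
    for i in range(1,N):
        if s[i,4]>60: p=pt(c,*ce[i],.048)[:2];print(n,s[i],(R.T@(p-t)*1e3).round(1))
E
```

```text
t 11.8833 fix mm [-45.6   0.4] z 22.3 yaw(tooly) 7.93 F fix [-1.83 -1.91] -1.29 w 0.5759793452077778
t 12.3 fix mm [-105.6    0.9] z 23.0 yaw(tooly) 7.99 F fix [-0.67 -0.03] 0.5 w 0.5765984116973446
t 12.7167 fix mm [-120.3    0.9] z 151.2 yaw(tooly) 8.12 F fix [0.76 0.58] 0.64 w 0.2824975699100636
top [308 185  25  24 416] [-0.  -0.6]
top [ 401  185   35   39 1349] [ -42.  -199.8]
top [227 192  11  12 105] [ 21.6 180.5]
top [448 290  31  32 706] [-261.7 -262.2]
top [366 322  25  24 444] [-293.8  -80.8]
side [381 153  28  17 329] [-259.8 -258.9]
side [271 174  43  25 910] [ -39.5 -175.6]
side [271 200  39   7 177] [ -36.8 -122.5]
side [408 212  26  17 302] [-290.7  -68.1]
side [255 238  27  18 327] [1.5 0.6]
side [244 303  15  17 184] [ 21.6 151.4]
side [407 330  42  33 975] [-263.5  228.8]
```

View pics/top5.png

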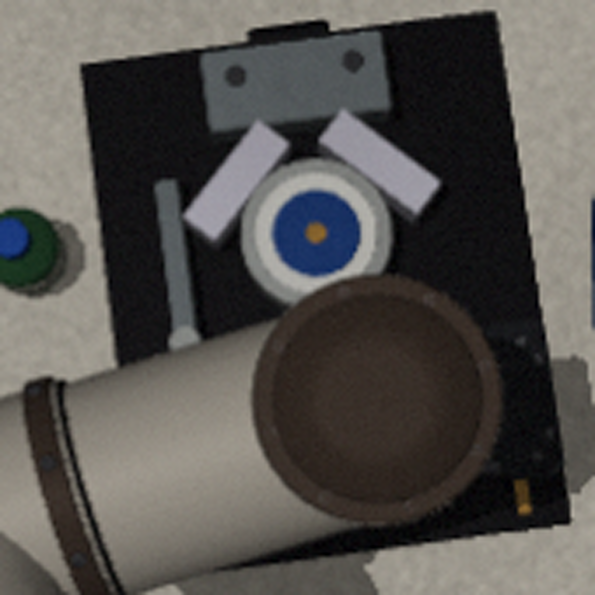

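View pics/side5.png

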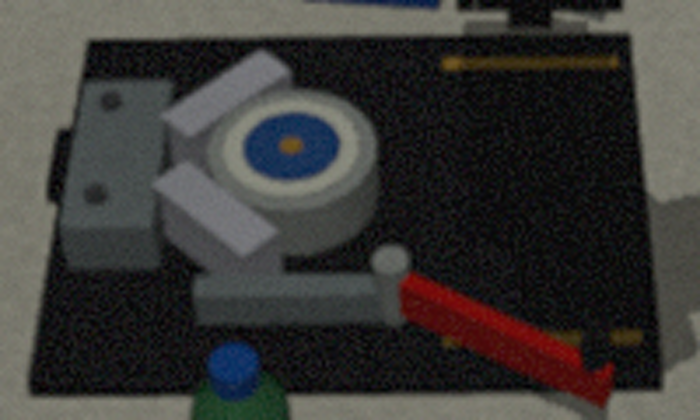

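Both views show the disc snug in the V: top centre (0.0,−0.6) mm and side (1.5,0.6) mm in the fixture frame. Gate next, with the fingers closed and coming down outside the bar.

```bash
python3 -m crank '[[0.039,0.004,0,0],[0.039,0.004,0,0],[0.039,0.004,0,0],[0.039,0.004,0,0],[0,0,0,0]]'>/dev/null; python3 where.py
python3 - <<'E'
from station import capture,sense
from h import *; from where import R,t
import numpy as np
s=sense();c=capture("wrist");A=np.eye(4);A[:3,:3]=s["ee_rot"];A[:3,3]=s["tcp_pos"];M=A@c["hand_eye"]
cv2.imwrite("pics/w6.png",c["pixels"][:,:,::-1])
for q in np.arange(1.7,2.41,.1): # project knob top at q
    p=np.array([-.054-.116*np.sin(q),.085-.116*np.cos(q)]);w=R@p+t;print(round(q,1),np.round(proj(c,np.append(w,.069),M)))
c=capture("top");cv2.imwrite("pics/top6.png",c["pixels"][:,:,::-1])
E
```

```text
t 13.2333 fix mm [-109.9  161.7] z 141.5 yaw(tooly) 8.31 F fix [-0.44 -0.12] -0.09 w 0.006964211115138648
1.7 [225. 160.]
1.8 [243. 163.]
1.9 [261. 168.]
2.0 [278. 175.]
2.1 [294. 183.]
2.2 [309. 193.]
2.3 [322. 204.]
2.4 [335. 217.]
```

View pics/w6.png

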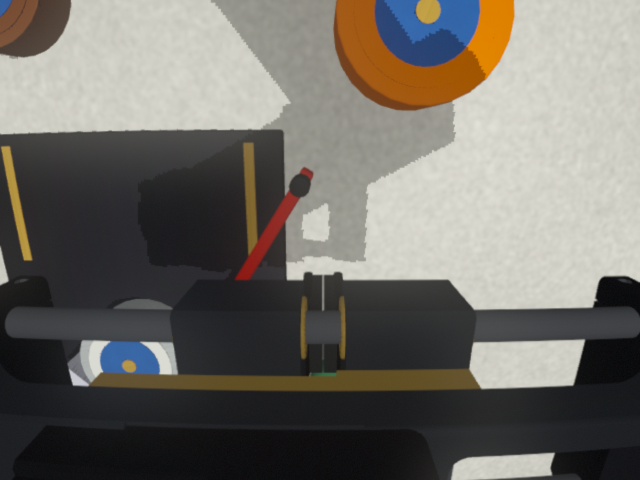

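```bash
python3 -m crank '[[0,0,0.035,0],[0,0,0.035,0],[0,0,0.03,0],[0,0,0.01,0],[0,0,0,0]]'>/dev/null; python3 where.py
cat > gate.py <<'E'
# gate targets in fixture mm for pusher centre; contact radius r
import numpy as np
for q in [2.0,1.75,1.5,1.25,1.0,.75,.5,.25,.1,0]:
    u=np.array([-np.sin(q),-np.cos(q)]);n=np.array([np.cos(q),-np.sin(q)])
    h=15*abs(n[1])+9.5*abs(n[0]);print(q,(np.array([-54,85])+82*u-n*(5+h)).round(1))
E
python3 gate.py
```

```text
t 13.75 fix mm [-114.  154.] z 28.9 yaw(tooly) 7.81 F fix [0.89 0.48] -1.01 w 0.0037171158670827108
2.0 [-119.2  139.7]
1.75 [-130.9  120.7]
1.5 [-137.3   99.8]
1.25 [-138.8   80.2]
1.0 [-135.3   59.8]
0.75 [-126.1   40.1]
0.5 [-111.3   22.9]
0.25 [-91.6  10. ]
0.1 [-78.1   5. ]
0 [-68.5   3. ]
```

```bash
python3 -m crank '[[-0.007,-0.003,-0.002,0],[-0.007,-0.003,0,0],[-0.01,-0.006,0,0],[-0.009,-0.006,0,0],[0,0,0,0]]'>/dev/null; python3 where.py
python3 -m crank '[[-0.01,-0.003,0,0],[-0.011,-0.003,0,0],[-0.01,-0.001,0,0],[-0.01,-0.001,0,0],[0,0,0,0]]'>/dev/null; python3 where.py
```

```text
t 14.1667 fix mm [-130.7  121.4] z 35.3 yaw(tooly) 7.82 F fix [ 0.13 -0.17] -0.56 w 0.003564098799394832
t 14.5833 fix mm [-137.9   80.5] z 34.4 yaw(tooly) 7.83 F fix [ 0.48 -0.48] -0.07 w 0.0007675944888137068
```

```bash
python3 -m crank '[[-0.01,0.001,0.001,0],[-0.01,0.002,0.001,0],[-0.01,0.004,0,0],[-0.01,0.005,0,0],[0,0,0,0]]'>/dev/null; python3 where.py
python3 - <<'E'
from station import capture
import cv2
c=capture("side");cv2.imwrite("pics/side7.png",cv2.resize(c["pixels"][190:340,180:380,::-1],None,fx=4,fy=4))
E
```

```text
t 15.0 fix mm [-123.9   40.7] z 32.4 yaw(tooly) 7.85 F fix [-0.09  0.31] 0.72 w 0.00448238922394922
```

View pics/side7.png

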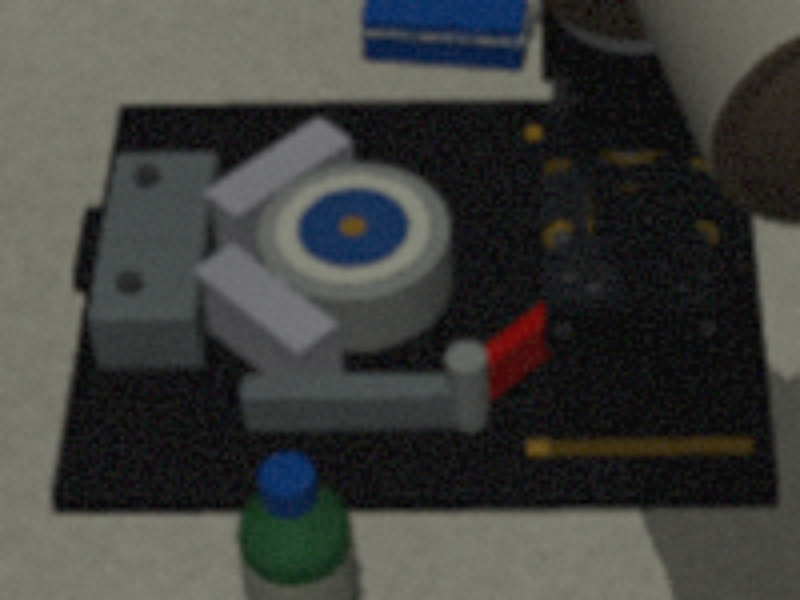

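The gate follows: the red bar now runs from (487,370) to (548,320), so it is swinging across. Continuing the arc to shut.

```bash
python3 -m crank '[[-0.009,0.006,0,0],[-0.009,0.007,0,0],[-0.007,0.009,0,0],[-0.006,0.01,0,0],[0,0,0,0]]'>/dev/null; python3 where.py
python3 -m crank '[[-0.003,0.007,0,0],[-0.002,0.006,0,0],[-0.001,0.003,0,0],[0,0,0,0]]'>/dev/null; python3 where.py
python3 -m crank '[[0,0.003,0,0],[0,0.002,0,0],[0,0.002,0,0],[0,0,0,0]]'>/dev/null; python3 where.py
```

```text
t 15.4667 fix mm [-90.3  10.3] z 32.6 yaw(tooly) 7.91 F fix [ 0.49 -0.54] -0.24 w 0.00455616866221115
t 15.8 fix mm [-75.9   5.4] z 32.5 yaw(tooly) 7.96 F fix [0.93 0.25] 0.03 w 0.002639446413011722
t 16.1333 fix mm [-69.5   5.6] z 32.6 yaw(tooly) 7.97 F fix [-0.45 -0.25] 0.03 w 0.007472639662871952
```

```bash
for k in 1; do python3 -m crank '[[0,0.001,0,0],[0,0,0,0]]'>/dev/null; python3 where.py
python3 -m crank '[[0,0.001,0,0],[0,0,0,0]]'>/dev/null; python3 where.py
python3 -m crank '[[0,0.001,0,0],[0,0,0,0]]'>/dev/null; python3 where.py
python3 -m crank '[[0,0.001,0,0],[0,0,0,0]]'>/dev/null; python3 where.py
python3 -m crank '[[0,0.001,0,0],[0,0,0,0]]'>/dev/null; python3 where.py; done
```

```text
t 16.3 fix mm [-68.7   5.6] z 32.6 yaw(tooly) 7.96 F fix [-0.19 -0.1 ] -0.95 w 0.005313848176673648
t 16.4667 fix mm [-68.7   5.5] z 32.5 yaw(tooly) 7.94 F fix [-2.43  0.94] 1.5 w 0.006269874830239833
t 16.6333 fix mm [-68.6   5.4] z 32.3 yaw(tooly) 7.93 F fix [-5.17  0.66] 3.92 w 0.005205093380643319
t 16.8 fix mm [-68.6   5.3] z 32.1 yaw(tooly) 7.91 F fix [-5.87  0.47] 4.54 w 0.0020393230583909054
t 16.9667 fix mm [-68.6   5.3] z 32.0 yaw(tooly) 7.9 F fix [-8.13  1.61] 4.93 w 0.00720805934071789
```

The gate is against its hard stop at x = −68.6, as predicted for 0 rad. Now I back off, lift, clear the view and check.

```bash
python3 -m crank '[[0,-0.004,0,0],[0,-0.006,0,0],[0,-0.02,0,0],[0,-0.03,0,0],[0,-0.03,0,0]]'>/dev/null; python3 where.py
python3 -m crank '[[0,0,-0.04,0],[0,0,-0.04,0],[0,0,-0.04,0],[0,0,-0.04,0],[0,0,0,0]]'>/dev/null
python3 -m crank '[[-0.04,0,0,0],[-0.04,0,0,0],[-0.04,0,0,0],[-0.04,0,0,0],[-0.04,0,0,0]]'>/dev/null
python3 -m crank '[[-0.04,0,0,0],[-0.04,0,0,0],[-0.04,0,0,0],[0,0,0,0],[0,0,0,0]]'>/dev/null;python3 where.py
python3 - <<'E'
from station import capture
from h import *; from where import R,t
for n in["top","side"]:
    c=capture(n);pickle.dump(c,open(n+"8.pkl","wb"))
    b=(slice(130,300),slice(215,445)) if n=="top" else (slice(195,345),slice(185,385))
    cv2.imwrite(f"pics/{n}8.png",cv2.resize(c["pixels"][b][:,:,::-1],None,fx=3.4,fy=3.4,interpolation=cv2.INTER_CUBIC))
    hs=cv2.cvtColor(c["pixels"],cv2.COLOR_RGB2HSV)
    for nm,lo,hi,z in(("blue",(100,120,60),(125,255,255),.048),("red",(0,150,60),(6,255,255),.045)):
      N,l,s,ce=cv2.connectedComponentsWithStats(cv2.inRange(hs,lo,hi))
      for i in range(1,N):
        if s[i,4]>60:
            p=pt(c,*ce[i],z)[:2];print(n,nm,s[i],(R.T@(p-t)*1e3).round(1))
            if nm=="red" and n=="top":
                ys,xs=np.where(l==i);P=np.array([R.T@(pt(c,x,y,.045)[:2]-t) for x,y in zip(xs,ys)])
                v=cv2.fitLine(P.astype(np.float32),cv2.DIST_L2,0,.01,.01).ravel();print("bar dir",v)
E
```

```text
t 17.3833 fix mm [-154.4    5.5] z 32.6 yaw(tooly) 7.95 F fix [-0.3  -0.06] 0.31 w 0.007044978052339028
t 18.6333 fix mm [-154.4 -316.7] z 191.4 yaw(tooly) 7.74 F fix [ 0.3  -0.34] -0.56 w 0.007163181167403437
top blue [308 185  25  24 416] [-0.  -0.6]
top blue [401 185  35  39 930] [ -47.5 -189.9]
top blue [227 192  11  12 104] [ 21.5 180.4]
top blue [366 321  25  25 450] [-293.6  -80.8]
top blue [210 323  33  33 768] [-265.3  227.3]
top red [287 219  50  11 256] [-54.2  24.9]
bar dir [ 0.00172718 -0.9999985  -0.05419405  0.02488914]
side blue [381 153  28  11 155] [-263.8 -272.9]
side blue [271 174  42  26 832] [ -37.2 -173. ]
side blue [272 200  38   7 150] [ -35.  -121.9]
side blue [408 212  26  17 300] [-290.8  -68.2]
side blue [255 238  27  18 325] [1.3 0.6]
side blue [245 303  14  16 175] [ 21.5 150.9]
side blue [407 330  42  33 976] [-263.5  228.8]
side red [294 238   7  37 167] [-52.9  22.9]
```

View pics/top8.png

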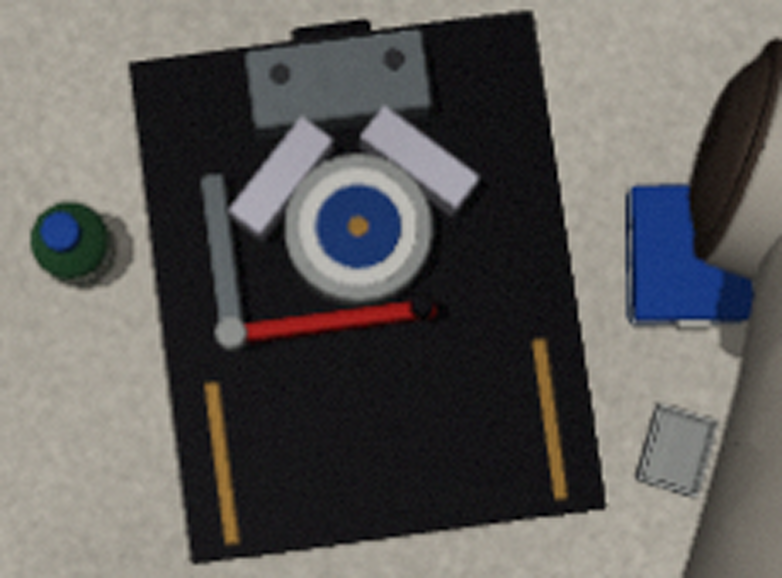

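View pics/side8.png

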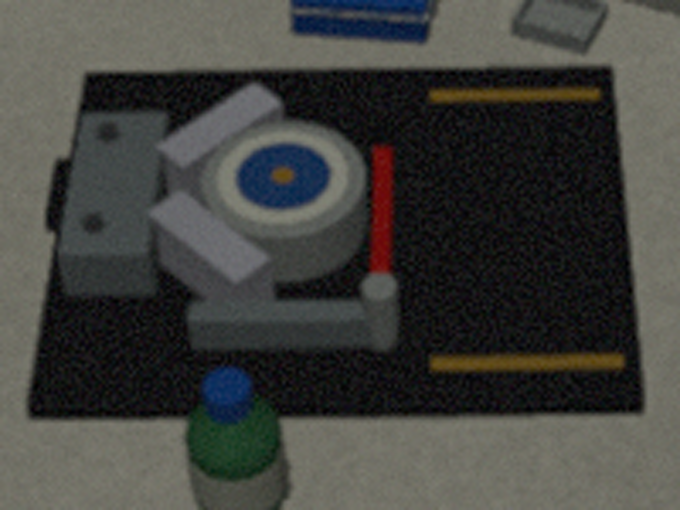

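```bash
python3 -c "
from station import finish_job
print(finish_job())"
```

```text
the job is handed in; nothing more can be done
None
```

The base is seated in the V with the gate shut behind it, and I handed the job in at about 19 s. No verdict came back.

- **Seating:** I slid the disc along the plate, cradled between the half-open fingers. It was pressed home at about 17 N along the fixture's x axis with almost no sideways force. When I nudged it to each side it resisted both ways, after creeping about 0.7 mm further in. I take that as bearing on both jaws, but the wrist sensor can't measure each jaw's force separately.
- **Gate:** I pushed it shut with the closed fingers until it met its hard stop at about 8 N, then backed the arm clear.
- **Disc position:** The last top view puts the disc at (0.0, −0.6) mm from the seat and the side view at (1.3, 0.6) mm. The two disagree by about 2 mm, which is within camera calibration. In the top view the disc is also centred on the jaws and the right distance from the gate bar, to within about 0.2 mm.
- **Gate position:** The bar is at x = −54.2 mm and within 0.002 rad of shut.
- **Bystanders and arm:** The bottle measures within about 1 mm of where it started. The slide box and mould were partly hidden by the arm in the last top view, but nothing came near them and they look unmoved. The arm ended raised and clear, with near-zero wrist force.

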